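# Sample ten standoffs on the counting scale

### The arm

A 6-joint arm with a two-finger parallel gripper is mounted at the origin on the work surface. World frame = base frame: x ahead of the robot, y to its left, z up, the work surface at z = 0. Lengths are in m, angles in rad, forces in N, time in s.
With the tool pointing down it reaches from about 0.35 to 0.85 m from the base axis. Payload 8.1 kg.
Tool frame: the origin (TCP) lies on the centre line of the jaws, within the pads' length; the fingertips stand 22 mm ahead of it and the grasp point (between the pads) lies 3 mm ahead of it; z points along the fingers, y is the line along which they close (so a half turn about z gives the same grasp; the last joint's range is limited). The gripper opens to 93 mm and grips with 3 to 60 N. Pads are 15 mm wide; open, the fingers measure 128 mm over their backs; the gripper's body (75 mm by 188 mm) begins 65 mm behind the grasp point.
Start: joints at [-1.433, 0.13, 1.488, -0, 1.523, -0.085], TCP at [0.133, -0.585, 0.241] pointing down, gripper open.
Joint ranges: [-2.96, 2.96], [-0.89, 2.26], [0.02, 2.5], [-1.34, 4.48], [0, 2.73], [-2.66, 2.66]. Speed limits (rad/s): [2.39, 2.39, 2.79, 3.14, 3.14, 3.14].

### API

Orientations are given as a rotation vector (axis times angle).
In Python, from plant import robot gives the robot as it stands.
- The arm moves only by the shell command python3 inch.py 'ROWS' [FORCE]. ROWS is a JSON object whose key "moves" holds a list of rows, 1 to 20 of them, each of 5 numbers: the finger opening in m, then dx, dy, dz in units of 5 mm, then a turn about the tool's z in rad; each row shifts and turns the commanded pose from where the row before left it, along the tool's axes as they then stand; what a row does not reach is not made up. A row lasts 1/10 s, in which the tool goes at most 0.05 m and 0.15 rad, less where a joint would pass 70% of its speed; a pose out of reach is approached as far as the arm can. The fingers move at their own pace and stop on an object; FORCE is the grip in N (left out, the last holds). Time passes only in rows, so rows that do not move let the fingers close. It prints the time, the measured TCP pose, the force, the opening and the grip force at its end. Input that does not fit is refused with a message, and nothing moves.
- robot.read_state(): the state, without advancing time (a new reading comes with each control period).
- robot.read_camera(name): name is "scene" or "top" or "wrist"; returns a dict with "image" (384x512x3 uint8, red, green, blue), "fx", "fy", "cx", "cy" (pixels), "R" (3x3) and "t" (3): a world point X has camera coordinates R X + t. Camera axes: x right, y down, z forward; pixel columns grow to the right and rows downward; lengths in m; the calibration is good to about 2 mm. The wrist camera is an equidistant fisheye: a pixel r from the principal point sees the ray r / f radians off the axis. A picture is of the moment at which its call begins. There is no depth.
- robot.close_job(): hands the job in; it is judged then, once.
The state is a dict: "t": time; "q": joint angles; "dq": joint speeds; "joint_torque": joint torques, N m; "tool_pos": TCP position; "orientation": TCP orientation; "force": force on the tool from outside, world axes, zero at the start; "wrist_torque": the same for the moment, N m; "opening": finger opening in m; "gripper_force": force on a finger pad.
Only numpy, scipy, OpenCV 4.12 (cv2) and the standard library are available. Lean on these libraries where they do the work, as an engineer would, in place of code of your own. Each camera call takes 0.05 s, during which the arm holds its last target. There are 200 camera calls.

### The job

Teach the counting scale the weight of one standoff: pour all ten brass standoffs from the blue cup into the scale's steel dish and stand the empty cup upright on the bench. Then press the green sample key all the way in and keep it pressed, without touching the dish or the other keys and without leaning on the key harder than it needs: finish while still holding the key down. Leave the other things on the bench where they are.

Things in the scene. Friction and masses are not known exactly. Their poses are not given: they have to be found in the camera images.
- cup: Blue plastic cup, open at the top, 72 mm high: straight wall of 54 mm outer diameter up to 46 mm high, then flaring to 67 mm at the rim; wall 2.5 mm, floor 4 mm, about 60 g. Origin: centre of its underside; z up through the mouth. It starts upright on the bench, the ten standoffs loose in it; they slide on its smooth wall once that slopes down by 15 to 20 degrees.
- cup_rim (a point): Centre of the blue cup's mouth, level with the rim (72 mm above the cup's origin along its z).
- scale: Counting scale fixed to the bench, white housing 320 mm deep (x) by 240 mm wide (y). Origin: centre of its footprint on the bench; its -x side, the front with the keys, faces the robot, give or take 20 degrees. Front key deck 45 mm high; behind it a sloping strip with three read-outs rising to about 75 mm; then the rear housing, 73 mm high, with the dish.
- dish: Round stainless dish fixed on the scale, outer diameter 210 mm at the rim and 148 mm at the foot, 38 mm deep. Origin: centre of its underside, 50 mm behind the scale's origin (scale +x) and 91 mm above the bench; the rim is 129 mm above the bench.
- dish_floor (a point): Centre of the inner floor of the dish, 94 mm above the bench; its axes are those of the scale.
- key_sample (a joint): Travel of the green sample key, m: 0 released, 0.006 fully in. A vertical spring key: it starts to move at about 1.5 N, needs about 6 N to be fully in, and springs back when let go.
- key_sample_top (a point): Centre of the top face of the green sample key (26 mm along x by 28 mm along y), 55 mm above the bench when released, at scale x = -127 mm, y = -65 mm (the right-hand key for someone facing the keys from the robot's side). It moves straight down with the key.
- key_tare (a joint): Travel of the grey middle key, m: same kind of key, 65 mm to the left (scale +y) of the green one. 0 released.
- key_zero (a joint): Travel of the grey left key, m: same kind of key, 130 mm to the left (scale +y) of the green one. 0 released.
- white_cup: White cup of the same shape and size as the blue one, with black nylon standoffs in it; not part of the job. Origin: centre of its underside. It may stand in either of two places, the blue cup in the other.
- pump_bottle: Blue solvent bottle with a steel pump top, 69 mm in diameter, 127 mm high, standing to the left of the scale. Origin: centre of its underside. Not part of the job.
- screwdriver: Red-handled screwdriver lying on the right, 180 mm long, handle 26 mm thick, its axis 13 mm above the bench. Origin: on the bench under its middle; x points from handle to tip. Not part of the job.
- standoff0: Brass hexagonal standoff, one of ten alike: 20 mm long, 10 mm across the flats, 12 g. Origin: its centre; z along its length.
- standoff1: Another of the ten brass standoffs, the same.
- standoff2: Another of the ten brass standoffs, the same.
- standoff3: Another of the ten brass standoffs, the same.
- standoff4: Another of the ten brass standoffs, the same.
- standoff5: Another of the ten brass standoffs, the same.
- standoff6: Another of the ten brass standoffs, the same.
- standoff7: Another of the ten brass standoffs, the same.
- standoff8: Another of the ten brass standoffs, the same.
- standoff9: Another of the ten brass standoffs, the same.

How it is judged:
By the outcome, as a careful person would: the job done as asked, in the order asked, and still so for the second after the job is handed in, while the arm keeps its last pose, push and grip.
It also fails if it takes over 69 s, if anything falls off the work surface, if the arm or the gripper's body presses on something with over 40 N, if the wrist force passes 120 N, or if a joint passes its speed limit or range.

## Working session

There is one attempt and no reset: what is moved stays moved. The work goes in short steps, Python scripts to look and compute and a shell command to move; the robot and the scene stay as the last step left them, time stands still between calls to the robot, and variables do not carry over. Pictures are saved under pics/ and viewed, at most 10 in all, crops included, and the job is handed in when it is done.

```bash
ls; mkdir -p pics; python3 - <<'E'
from plant import robot
import cv2
s=robot.read_state();print(s['t'],s['tool_pos'],s['orientation'],s['force'],s['opening'])
for n in('top','scene'):
    c=robot.read_camera(n);cv2.imwrite(f'pics/{n}0.png',c['image'][:,:,::-1]);print(n,c['fx'],c['cx'],c['cy'],c['R'],c['t'])
E
```

```text
inch.py
pics
plant.py
0.0 [ 0.13251209 -0.58464725  0.23960061] [-3.12031637e+00 -3.48993228e-01  5.88195928e-05] [ 0.15642681 -0.38125949  0.14522488] 0.09288366971362841
top 432.0580852887426 250.75236278368752 191.49051137304238 [[-0.0056297  -0.99986965 -0.01513225]
 [-0.99744507  0.00669244 -0.07112344]
 [ 0.07121544  0.01469318 -0.99735273]] [5.68930697e-04 5.19271630e-01 1.23154525e+00]
scene 354.59177493958055 249.39462169974595 188.69150765575782 [[-0.27315171  0.96184088 -0.0158197 ]
 [ 0.69929498  0.18724513 -0.68987375]
 [-0.66058661 -0.19950284 -0.72375683]] [ 0.16470742 -0.30349313  1.62594754]
```

View pics/top0.png

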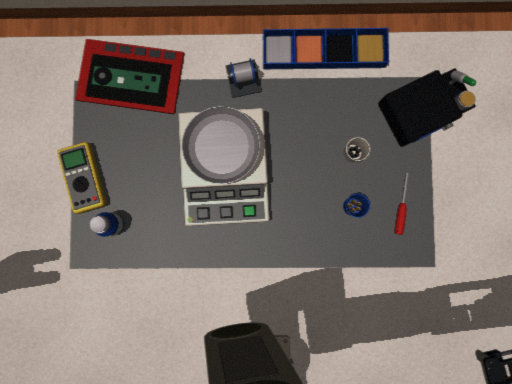

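View pics/scene0.png

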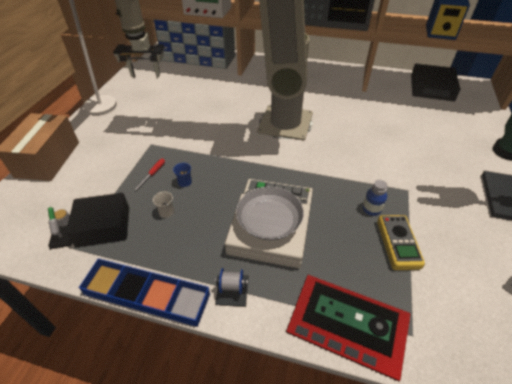

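The top view shows the blue cup at about (357,205), the white cup at (358,149), the dish at (223,144) and the green key at (250,211). I'll enlarge it for better readings.

```bash
cat > h.py <<'E'
import numpy as np,cv2
from plant import robot
from scipy.spatial.transform import Rotation as Ro
def back(c,u,v,z):
    d=c['R'].T@np.array([(u-c['cx'])/c['fx'],(v-c['cy'])/c['fy'],1]);o=-c['R'].T@c['t']
    return o+d*(z-o[2])/d[2]
def crop(im,u0,v0,u1,v1,k,name): cv2.imwrite('pics/'+name,cv2.resize(im[v0:v1,u0:u1,::-1],None,fx=k,fy=k,interpolation=cv2.INTER_CUBIC))
E
python3 - <<'E'
from h import *
c=robot.read_camera('top');im=c['image']
a=im[95:235,170:280];b=im[125:245,330:420]
A=cv2.resize(a,None,fx=4,fy=4,interpolation=2);B=cv2.resize(b,None,fx=4,fy=4,interpolation=2)
o=np.zeros((560,800,3),np.uint8);o[:,:440]=A;o[:480,440:]=B
cv2.imwrite('pics/crop1.png',o[:,:,::-1])
h=cv2.cvtColor(im,cv2.COLOR_RGB2HSV)
for n,lo,hi,w in(('green',(45,120,60),(80,255,255),(235,195,265,225)),('blue',(105,120,30),(130,255,255),(335,185,380,225))):
    m=np.zeros(im.shape[:2],np.uint8);u0,v0,u1,v1=w;m[v0:v1,u0:u1]=cv2.inRange(h,lo,hi)[v0:v1,u0:u1]
    p=np.argwhere(m);print(n,len(p),p.mean(0)[::-1],p.min(0)[::-1],p.max(0)[::-1])
E
```

```text
green 97 [248.88659794 210.34020619] [244 206] [254 215]
blue 351 [357.76638177 204.77777778] [344 193] [369 216]
```

View pics/crop1.png

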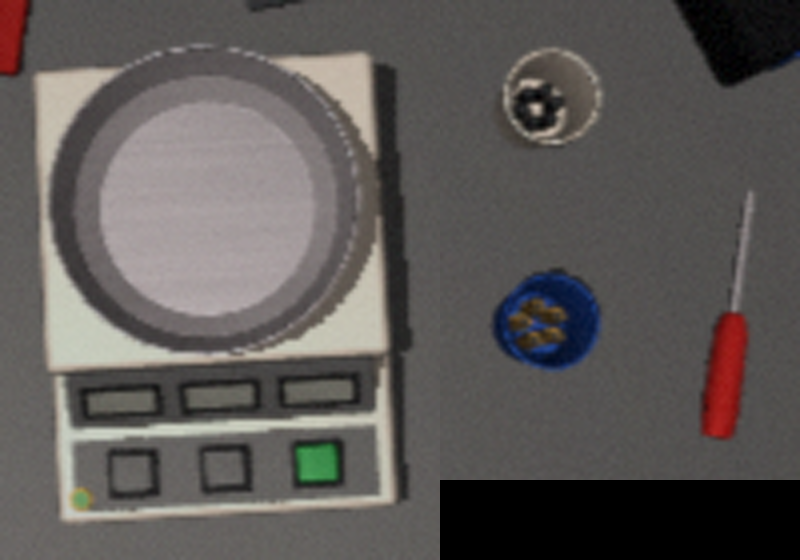

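The crop gives these positions in the top image: blue rim centre (357.2,205.2), white rim (358,149), dish rim (221.3,144.7), green key (249.2,210.6), grey keys (226.3,212) and (203.3,213).

```bash
python3 - <<'E'
from h import *
c=robot.read_camera('top')
f=lambda u,v,z:back(c,u,v,z)
cup=f(357.2,205.2,.072);w=f(358,149,.072);d=f(221.3,144.7,.129)
g=f(249.2,210.6,.055);t=f(226.3,212,.055);z=f(203.3,213,.055)
print('cup',cup,'white',w,'dish',d,'g',g,t,z)
yv=z-g;print('yaw keys',np.degrees(np.arctan2(-yv[0],yv[1])),np.linalg.norm(yv))
gd=d-g;print('yaw g-d',np.degrees(np.arctan2(gd[1],gd[0])-np.arctan2(.065,.177)),np.linalg.norm(gd[:2]),np.hypot(.065,.177))
print(f(400,215,.013),f(407,175,.01))
s=robot.read_state();R=Ro.from_rotvec(s['orientation']).as_matrix();print(R, s['t'])
E
```

```text
cup [ 0.47564753 -0.2962382   0.072     ] white [ 0.6317853  -0.30205889  0.072     ] dish [0.63668075 0.07338759 0.129     ] g [0.46304948 0.00147637 0.055     ] [0.45951741 0.06565985 0.055     ] [0.45710309 0.1302     0.055     ]
yaw keys 2.6448964343447328 0.1288609014477128
yaw g-d 2.3325720136753416 0.18793361205989761 0.18855768348173987
[ 0.44890234 -0.43200085  0.013     ] [ 0.56485042 -0.45670627  0.01      ]
[[ 9.75276810e-01  2.20986690e-01 -1.60848355e-04]
 [ 2.20986725e-01 -9.75276110e-01  1.17337757e-03]
 [ 1.02429267e-04 -1.17991328e-03 -9.99999299e-01]] 0.2
```
Rows: translation and turn about the tool z only! So orientation can only change... turn about tool z. Pouring: need tool z horizontal-ish... Tool pointing down, turning about tool z can't tilt. Hmm. "each row shifts and turns commanded pose along tool's axes"; "a pose out of reach is approached as far as the arm can". Row of 5 numbers: opening, dx, dy, dz, turn about tool z. So tilt isn't commandable directly?! Tool always points down. Then pouring must be by ... gripping the cup with pads as pivots? Pads 15mm wide: cup held between pads near... Pouring by pivoting: grip the cup rim/wall off-centre so that it... Alternatives: tip cup against the dish's rim: grip cup with tool pointing down, jaw line y horizontal; lower the cup onto an edge so it pivots about the pad axis. E.g. hold the cup at upper portion; push the cup's bottom side edge against dish rim laterally; cup rotates about the jaw axis (between pads at 2 contact patches). "Standoffs slide once wall slopes down by 15 to 20 degrees" – the tilt needs ~105-110 deg. Hmm, with pivot: grip low on the cup, top-heavy cup → it would turn over on its own under gravity? Grip below COM with light force: the cup swings inverted. Torsional friction of pads though.

The manual's scale: shifts go in units of 5 mm. Converting my numbers, 0.04 m is 8, 0.035 m is 7.

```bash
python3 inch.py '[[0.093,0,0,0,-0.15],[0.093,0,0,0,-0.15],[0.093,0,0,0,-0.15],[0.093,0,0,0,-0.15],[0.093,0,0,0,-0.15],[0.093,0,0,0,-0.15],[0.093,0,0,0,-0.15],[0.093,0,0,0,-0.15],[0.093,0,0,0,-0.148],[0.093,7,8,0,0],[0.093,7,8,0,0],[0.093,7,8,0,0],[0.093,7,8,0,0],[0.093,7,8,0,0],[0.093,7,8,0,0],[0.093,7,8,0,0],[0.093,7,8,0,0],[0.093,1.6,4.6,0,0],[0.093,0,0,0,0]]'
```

```text
refused: ROWS must be an object with the rows under "moves". Nothing was moved.
```

Refused on format, not on reach. It needs an object with the rows under "moves".

```bash
python3 inch.py '{"moves":[[0.093,0,0,0,-0.15],[0.093,0,0,0,-0.15],[0.093,0,0,0,-0.15],[0.093,0,0,0,-0.15],[0.093,0,0,0,-0.15],[0.093,0,0,0,-0.15],[0.093,0,0,0,-0.15],[0.093,0,0,0,-0.15],[0.093,0,0,0,-0.148],[0.093,7,8,0,0],[0.093,7,8,0,0],[0.093,7,8,0,0],[0.093,7,8,0,0],[0.093,7,8,0,0],[0.093,7,8,0,0],[0.093,7,8,0,0],[0.093,7,8,0,0],[0.093,1.6,4.6,0,0],[0.093,0,0,0,0]]}'
python3 - <<'E'
from h import *
s=robot.read_state();print(s['q'],Ro.from_rotvec(s['orientation']).as_matrix().round(3))
c=robot.read_camera('wrist');cv2.imwrite('pics/w1.png',c['image'][:,:,::-1]);print(c['fx'],c['cx'],c['cy'],c['R'],c['t'])
E
```

```text
t: 2.1
tool_pos: [0.459, -0.3116, 0.2404]
orientation: [-2.217, -2.226, -0.001]
force: [-0.9, 0.6, 0.0]
opening: 0.0931
gripper_force: 0.0
[-6.89329934e-01  8.36564565e-03  1.61639423e+00  7.73092305e-04
  1.51689133e+00 -6.93522494e-01] [[-0.004  1.     0.   ]
 [ 1.     0.004  0.001]
 [ 0.001  0.    -1.   ]]
297.3186396354542 256.4062884381934 196.51351985231852 [[ 0.99999194  0.00381716  0.00124562]
 [ 0.00340592 -0.97068425  0.24033411]
 [ 0.00212649 -0.24032793 -0.97068943]] [-0.45822678 -0.33229923  0.31262935]
```

View pics/w1.png

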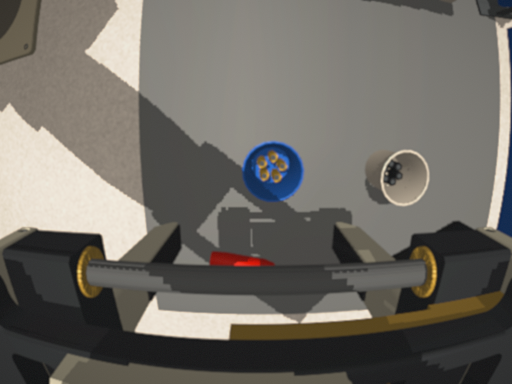

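The wrist picture shows the blue cup's rim centred at about (273,171), with all the standoffs inside. The white cup is at about (403,178), well to the side.

```bash
cat >> h.py <<'E'
def fish(c,u,v,z):
    a=np.array([u-c['cx'],v-c['cy']]);r=np.linalg.norm(a);th=r/c['fx']
    d=c['R'].T@np.array([*(a/r*np.sin(th)),np.cos(th)]);o=-c['R'].T@c['t'];return o+d*(z-o[2])/d[2]
E
python3 - <<'E'
from h import *
c=robot.read_camera('wrist');print(fish(c,273,171,.072));print(robot.read_state()['tool_pos'])
E
```

```text
[ 0.475237   -0.29608806  0.072     ]
[ 0.45655549 -0.31351758  0.24027508]
```

To row units: 0.019 m is 3.8, 0.017 m is 3.4.

```bash
python3 inch.py '{"moves":[[0.093,3.4,3.8,0,0],[0.093,0,0,7,0],[0.093,0,0,7,0],[0.093,0,0,7,0],[0.093,0,0,6,0],[0.093,0,0,0,0],[0.093,0,0,0,0]]}'; python3 -c "
from h import *
for i in range(3):
  robot.read_camera('wrist');print(robot.read_state()['tool_pos'])"
```

```text
t: 2.9
tool_pos: [0.4746, -0.2975, 0.1059]
orientation: [-2.222, -2.219, 0.001]
force: [0.3, -0.1, 0.5]
opening: 0.093
gripper_force: 0.0
[ 0.47568205 -0.29798849  0.10732948]
[ 0.47635602 -0.29822538  0.10808419]
[ 0.47666665 -0.29820451  0.10830781]
```

To row units: 0.02 m is 4, 0.002 m is 0.4.

```bash
python3 inch.py '{"moves":[[0.093,0.4,-0.2,5,0],[0.093,0,0,5,0],[0.093,0,0,4,0],[0.093,0,0,2,0],[0.093,0,0,0,0],[0.093,0,0,0,0],[0.04,0,0,0,0],[0.04,0,0,0,0],[0.04,0,0,0,0],[0.04,0,0,0,0],[0.04,0,0,0,0],[0.04,0,0,0,0],[0.04,0,0,0,0]]}' 12
```

```text
t: 4.35
tool_pos: [0.4749, -0.2949, 0.026]
orientation: [2.221, 2.221, 0.0]
force: [1.1, -0.3, 3.1]
opening: 0.0628
gripper_force: 11.9
```

```bash
python3 inch.py '{"moves":[[0.04,0,0,0,0],[0.04,0,0,0,0],[0.04,0,0,0,0]]}'; python3 - <<'E'
from h import *
c=robot.read_camera('wrist');s=robot.read_state();print(s['tool_pos'],s['opening'],s['force'])
d=robot.read_camera('scene')['image']
a=cv2.resize(c['image'][80:330,60:460],(640,400));b=cv2.resize(d[130:230,120:260],(280,200),interpolation=2)
o=np.zeros((600,640,3),np.uint8);o[:400]=a;o[400:,:280]=b;cv2.imwrite('pics/w2.png',o[:,:,::-1])
E
```

```text
t: 4.65
tool_pos: [0.4749, -0.2949, 0.0259]
orientation: [2.221, 2.221, 0.0]
force: [0.6, -0.2, 5.3]
opening: 0.0627
gripper_force: 11.9
[ 0.47487054 -0.29492824  0.02590887] 0.06303628322483841 [-0.03141917 -0.08586134  5.02358746]
```

View pics/w2.png

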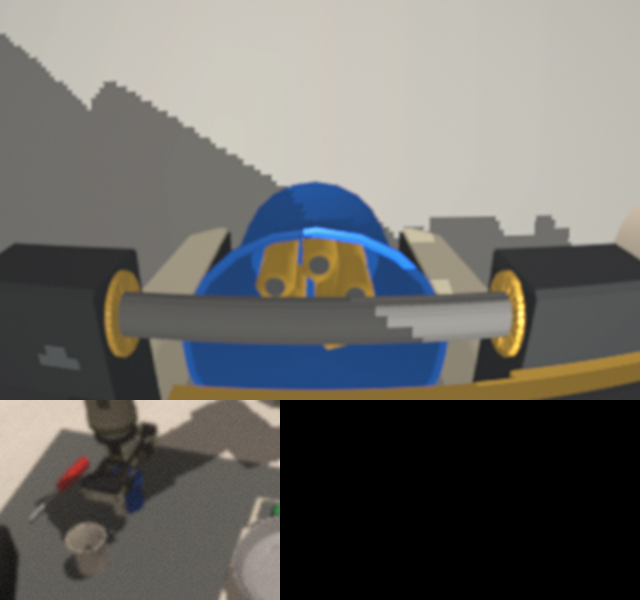

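The wrist picture shows the cup upright between the fingers. The long flat pads are bearing on the flare, so the opening stops at 63 mm. The rim is the widest part, so I'll grip there. The cup can then pivot about the jaw line, and I'll tip it over the dish rim.

To row units: -0.03 m is -6, -0.028 m is -5.6.

```bash
python3 inch.py '{"moves":[[0.085,0,0,0,0],[0.085,0,0,0,0],[0.085,-0.2,0.2,0,0],[0.085,0,0,-6,0],[0.085,0,0,-5.6,0],[0.085,0,0,0,0],[0.085,0,0,0,0],[0.05,0,0,0,0],[0.05,0,0,0,0],[0.05,0,0,0,0],[0.05,0,0,0,0],[0.05,0,0,0,0]]}' 12; python3 inch.py '{"moves":[[0.05,0,0,-2,0],[0.05,0,0,-4,0],[0.05,0,0,0,0],[0.05,0,0,0,0]]}';python3 - <<'E'
from h import *
c=robot.read_camera('wrist');s=robot.read_state();print(s['tool_pos'],s['opening'],s['force'])
d=robot.read_camera('scene')['image']
a=cv2.resize(c['image'][80:330,60:460],(640,400));b=cv2.resize(d[130:230,120:260],(280,200),interpolation=2)
o=np.zeros((600,640,3),np.uint8);o[:400]=a;o[400:,:280]=b;cv2.imwrite('pics/w3.png',o[:,:,::-1])
E
```

```text
t: 5.95
tool_pos: [0.4752, -0.2955, 0.083]
orientation: [-2.221, -2.221, 0.0]
force: [-0.3, -0.5, -2.3]
opening: 0.0654
gripper_force: 12.0
t: 6.35
tool_pos: [0.4762, -0.2962, 0.1144]
orientation: [2.22, 2.22, 0.0]
force: [-0.2, 0.0, -2.3]
opening: 0.0655
gripper_force: 12.0
[ 0.47564294 -0.29574307  0.11350575] 0.06567051620377838 [-0.66348391 -0.44059666 -1.61078179]
```

View pics/w3.png

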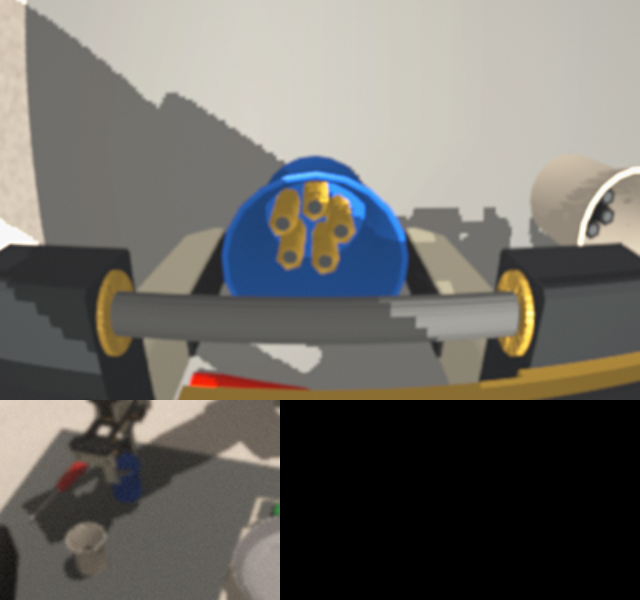

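The cup is held by the rim and hangs level with the standoffs in it. Next I'll carry it to the right side of the dish.

To row units: -0.03 m is -6, -0.02 m is -4.

```bash
python3 inch.py '{"moves":[[0.05,0,0,-4,0],[0.05,0,0,-6,0],[0.05,1,0.8,-6,0],[0.05,2,1.6,-6,0],[0.05,3,2.4,-3,0],[0.05,4,3,0,0],[0.05,4,3,0,0],[0.05,4,3,0,0],[0.05,4,3,0,0],[0.05,4,3,0,0],[0.05,4,3,0,0],[0.05,4,3,0,0],[0.05,3,3,0,0],[0.05,2.4,2.4,0,0],[0.05,1.6,1.6,0,0],[0.05,1,1.2,0,0],[0.05,0,0,0,0],[0.05,0,0,0,0],[0.05,0,0,0,0]]}'
```

```text
t: 8.35
tool_pos: [0.6453, -0.0865, 0.2386]
orientation: [-2.222, -2.221, 0.0]
force: [-0.3, -0.2, -1.9]
opening: 0.0657
gripper_force: 12.0
```

```bash
python3 inch.py '{"moves":[[0.05,0,-0.8,3,0],[0.05,0,-0.8,3,0],[0.05,0,0,1.6,0],[0.05,2,0,0,0],[0.05,2,0,0,0],[0.05,1.2,0,0,0],[0.05,1,0,0,0],[0.05,1,0,0,0],[0.05,1,0,0,0],[0.05,0,0,0,0]]}'
python3 - <<'E'
from h import *
s=robot.read_state();print(s['tool_pos'],s['force'])
d=robot.read_camera('scene')['image'];t=robot.read_camera('top')['image']
o=np.hstack([cv2.resize(d[140:270,170:300],(400,400),interpolation=2),cv2.resize(t[100:230,180:310],(400,400),interpolation=2)]);cv2.imwrite('pics/s4.png',o[:,:,::-1])
E
```

```text
t: 9.35
tool_pos: [0.6377, -0.0441, 0.2008]
orientation: [2.221, 2.222, 0.0]
force: [-0.2, -1.0, -1.5]
opening: 0.0657
gripper_force: 12.0
[ 0.63774313 -0.04411122  0.20083608] [-0.2241768  -1.03585358 -1.54017498]
```

View pics/s4.png

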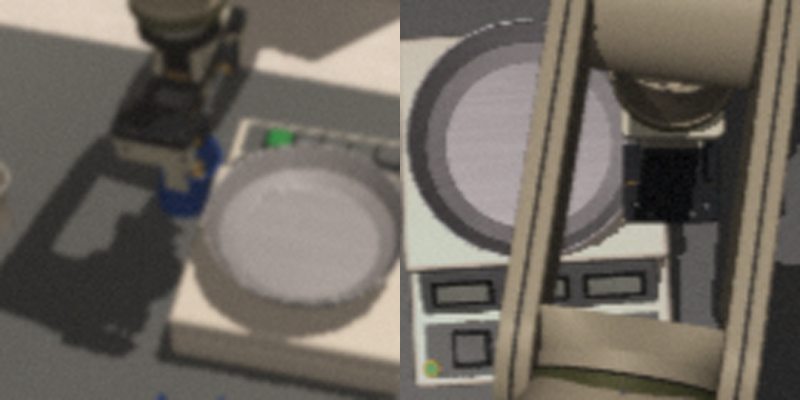

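The cup touches the dish rim and has begun to pivot (side force −1 N). I'll follow the tipping arc.

To row units: 0.007 m is 1.4, 0.008 m is 1.6.

```bash
python3 inch.py '{"moves":[[0.05,1.2,0,-0.4,0],[0.05,1.2,0,-0.4,0],[0.05,1.4,0,-0.2,0],[0.05,1.6,0,0.2,0],[0.05,1.6,0,0.6,0],[0.05,1.6,0,0.8,0],[0.05,1.6,0,0.8,0],[0.05,0,0,0,0]]}'; python3 inch.py '{"moves":[[0.05,1.2,0,1.2,0],[0.05,1.2,0,1.2,0],[0.05,1,0,1.4,0],[0.05,1,0,1.4,0],[0.05,0,0,0,0],[0.05,0,0,0,0]]}'
python3 - <<'E'
from h import *
s=robot.read_state();print(s['tool_pos'],s['force'])
d=robot.read_camera('scene')['image'];t=robot.read_camera('wrist')['image']
o=np.hstack([cv2.resize(d[140:270,170:300],(400,400),interpolation=2),cv2.resize(t[100:340,136:376],(400,400),interpolation=2)]);cv2.imwrite('pics/s5.png',o[:,:,::-1])
E
```

```text
t: 10.25
tool_pos: [0.6371, 0.0076, 0.1925]
orientation: [-2.219, -2.222, 0.001]
force: [-0.7, -0.9, -0.7]
opening: 0.0625
gripper_force: 11.9
t: 10.85
tool_pos: [0.6373, 0.0284, 0.1671]
orientation: [-2.221, -2.221, 0.001]
force: [1.0, -0.4, -0.9]
opening: 0.0503
gripper_force: 0.2
[0.6373145  0.02841319 0.16712277] [ 1.02944044 -0.43471436 -0.93643098]
```

View pics/s5.png

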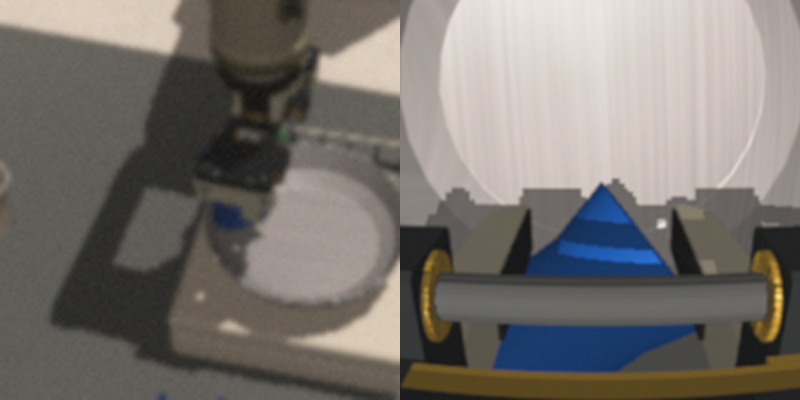

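The fingers have slipped off the rim: the opening equals the command and there is no grip force. The cup is still blue between or under the fingers at the near rim of the dish. I need one closer look, brightened, before moving.

```bash
python3 - <<'E'
from h import *
d=robot.read_camera('scene')['image'];t=robot.read_camera('wrist')['image'];p=robot.read_camera('top')['image']
g=lambda a:(255*(a/255.)**.55).astype(np.uint8)
o=np.hstack([cv2.resize(g(d)[160:240,205:285],(400,400),interpolation=2),cv2.resize(g(t)[190:330,186:326],(400,400),interpolation=2)])
q=np.zeros((600,800,3),np.uint8);q[:400]=o;q[400:,:300]=cv2.resize(g(p)[110:210,190:340],(300,200),interpolation=2);q[400:,300:567]=cv2.resize(g(t),(267,200));cv2.imwrite('pics/s6.png',q[:,:,::-1])
h=cv2.cvtColor(t,cv2.COLOR_RGB2HSV)
m=cv2.inRange(h,(10,120,60),(30,255,255))[150:300];print(m.sum()/255)
E
```

```text
1228.0
```

View pics/s6.png

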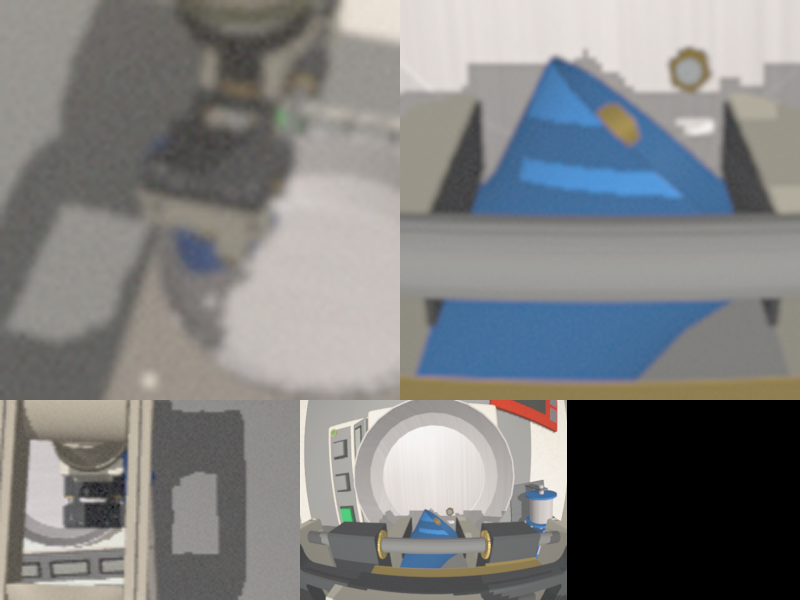

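The picture shows the cup lying over the near dish rim, with its mouth inside the dish and turned to about (+0.6,+0.8) in x,y. One standoff is already on the dish floor at (690,70) and another is at the lip (618,125). The fingers straddle the cup's upper side. I'll open, rise a little and measure the cup with image code.

The manual's scale: shifts go in units of 5 mm. Converting my numbers, -0.03 m is -6, -0.02 m is -4.

```bash
python3 inch.py '{"moves":[[0.09,0,0,0,0],[0.09,0,0,0,0],[0.09,0,0,0,0],[0.09,0,0,-4,0],[0.09,0,0,-6,0],[0.09,-4,0,-6,0],[0.09,-4,0,0,0],[0.09,0,0,0,0]]}'
python3 - <<'E'
from h import *
c=robot.read_camera('wrist');t=c['image'];s=robot.read_state();print(s['tool_pos'])
h=cv2.cvtColor(t,cv2.COLOR_RGB2HSV)
B=cv2.inRange(h,(105,110,25),(128,255,255));Y=cv2.inRange(h,(12,110,60),(32,255,255))
n,l,st,ce=cv2.connectedComponentsWithStats(B)
for i in range(1,n):
    if st[i,4]>60:
        print('blue',st[i],ce[i])
n,l,st,ce=cv2.connectedComponentsWithStats(Y)
for i in range(1,n):
    if st[i,4]>8: print('brass',st[i],ce[i],fish(c,*ce[i],.1))
x0,y0,x1,y1=180,100,360,330
for v in range(y0,y1,5): print(v,''.join('Y' if Y[v,u] else 'b' if B[v,u] else ('#' if h[v,u,2]<70 else '.') for u in range(x0,x1,3)))
np.save('w.npy',t)
E
```

```text
t: 11.9
tool_pos: [0.6383, -0.014, 0.2494]
orientation: [2.222, 2.217, 0.002]
force: [-0.3, -0.5, -0.1]
opening: 0.0898
gripper_force: 0.0
[ 0.6377228  -0.0127262   0.24799859]
blue [ 177  108  107  101 5963] [231.5926547 157.4281402]
blue [401 131  50  11 356] [424.36235955 136.44382022]
blue [405 174  49  14 281] [428.03914591 182.02491103]
blue [ 417  193   70   41 1261] [448.63045202 209.53370341]
brass [96 36 10 12 45] [101.02222222  41.82222222] [0.47225815 0.15114814 0.1       ]
brass [291  95  13  20 184] [297.36956522 104.38043478] [0.67923744 0.07180458 0.1       ]
brass [266 114  64  57 955] [296.06596859 136.82303665] [0.6781875  0.03959224 0.1       ]
brass [ 81 246  27  53 706] [ 91.35127479 271.43626062] [ 0.43247865 -0.11670436  0.1       ]
brass [406 246  27  53 714] [421.0952381  271.42296919] [ 0.84543709 -0.11845615  0.1       ]
brass [ 223  292  279   48 4451] [366.47472478 321.6771512 ] [ 0.78057014 -0.18776492  0.1       ]
100 ......................................YYYY..................
105 ......................................YYY...................
110 ......
[... 2149 characters left out ...]
..................................................
280 ............................................................
285 ............................................................
290 ............................................................
295 .................................................#.........#
300 ............................................................
305 ............................................................
310 ............................................................
315 ............................................................
320 .........................................................YYY
325 ...............YYYYYYYYYYYYYYYYYYYYYYYYYYYYYYYYYYYYYYYYYYYYY
```

```bash
python3 - <<'E'
from h import *
c=robot.read_camera('wrist')
np.set_printoptions(precision=4,suppress=True)
t=c['image'];h=cv2.cvtColor(t,cv2.COLOR_RGB2HSV)
B=cv2.inRange(h,(105,110,25),(128,255,255));n,l,st,ce=cv2.connectedComponentsWithStats(B);i=1+st[1:,4].argmax()
print(st[i],cv2.minAreaRect(np.argwhere(l==i)[:,::-1].astype(np.float32)), robot.read_state()['tool_pos'])
for z in(.13,.145,.16):
  print(z,[fish(c,*p,z)[:2] for p in((240,110),(180,162),(213,207),(284,160))],[fish(c,*p,z)[:2] for p in((262,135),(196,184))])
print('dish', [.637,.073])
E
```

```text
[ 175  107  107  101 5967] ((230.94903564453125, 158.26918029785156), (70.98258972167969, 97.99726104736328), 52.989322662353516) [ 0.6373 -0.0119  0.2472]
0.13 [array([0.6239, 0.0658]), array([0.569 , 0.0207]), array([ 0.598 , -0.0215]), array([0.6626, 0.0216])] [array([0.643 , 0.0437]), array([0.5831, 0.0002])]
0.145 [array([0.6247, 0.0651]), array([0.573 , 0.0225]), array([ 0.6003, -0.0172]), array([0.6611, 0.0235])] [array([0.6427, 0.0443]), array([0.5863, 0.0033])]
0.16 [array([0.6255, 0.0644]), array([0.5769, 0.0244]), array([ 0.6026, -0.0129]), array([0.6597, 0.0253])] [array([0.6424, 0.0448]), array([0.5894, 0.0063])]
dish [0.637, 0.073]
```

```bash
python3 inch.py '{"moves":[[0.09,3.4,-3.2,0,0.15],[0.09,0,0,0,0.15],[0.09,0,0,0,0.15],[0.09,0,0,0,0.15],[0.09,0,0,0,0.15],[0.09,0,0,0,0.15],[0.09,0,0,0,0.034],[0.09,0,0,0,0],[0.09,0,0,0,0]]}'
cat > cup.py <<'E'
from h import *
np.set_printoptions(precision=4,suppress=True)
c=robot.read_camera('wrist');s=robot.read_state()
t=c['image'];h=cv2.cvtColor(t,cv2.COLOR_RGB2HSV)
B=cv2.inRange(h,(105,110,25),(128,255,255));n,l,st,ce=cv2.connectedComponentsWithStats(B);i=1+st[1:,4].argmax()
Y=cv2.inRange(h,(12,110,60),(32,255,255))
R=Ro.from_rotvec(s['orientation']).as_matrix();p=s['tool_pos']
print('tcp',p,'yaw x',np.degrees(np.arctan2(R[1,0],R[0,0])),st[i])
x,y,w,hh=st[i,:4]
for v in range(y-20,y+hh+10,5): print(v,''.join('Y' if Y[v,u] else 'b' if l[v,u]==i else ('#' if h[v,u,2]<70 else '.') for u in range(x-30,x+w+30,3)))
E
python3 cup.py
```

```text
t: 12.9
tool_pos: [0.6212, 0.0059, 0.2468]
orientation: [-2.982, -0.986, 0.002]
force: [-0.5, 0.2, -0.3]
opening: 0.0897
gripper_force: 0.0
tcp [0.6213 0.0058 0.247 ] yaw x 36.59510055946582 [ 398    0  114  181 5072]Traceback (most recent call last):
  File "cup.py", line 10, in <module>
    for v in range(y-20,y+hh+10,5): print(v,''.join('Y' if Y[v,u] else 'b' if l[v,u]==i else ('#' if h[v,u,2]<70 else '.') for u in range(x-30,x+w+30,3)))
                                            ~~~~~~~^^^^^^^^^^^^^^^^^^^^^^^^^^^^^^^^^^^^^^^^^^^^^^^^^^^^^^^^^^^^^^^^^^^^^^^^^^^^^^^^^^^^^^^^^^^^^^^^^^^^^^
  File "cup.py", line 10, in <genexpr>
    for v in range(y-20,y+hh+10,5): print(v,''.join('Y' if Y[v,u] else 'b' if l[v,u]==i else ('#' if h[v,u,2]<70 else '.') for u in range(x-30,x+w+30,3)))
                                                           ~^^^^^
IndexError: index 512 is out of bounds for axis 1 with size 512
```

```bash
sed -i "s/i=1+st\[1:,4\].argmax()/i=max((k for k in range(1,n) if 170<ce[k][0]<350 and ce[k][1]<300),key=lambda k:st[k,4])/" cup.py; python3 cup.py
```

```text
tcp [0.6214 0.0057 0.2472] yaw x 36.575120039715124 [ 145  127   75   92 4982]
107 ........................................YYYYY
112 ..........................................Y..
117 .........................................YY..
122 ........................................YYYY.
127 ...............bbb......................YYY..
132 ............bbbbbbbbbbbbbbbb........Y..YYY...
137 .............bbbbbbbbbbbbbbbbbbbb..YYYYYY..YY
142 .............bbbbbbbbbbbbbbbbbbbbbb..YYYYY.YY
147 .............bbbbbbbbbbbbbbbbbbbbbb......YYYY
152 .............bbbbbbbbbbbbbbbbbbbbb.........YY
157 .............bbbbbbbbbbbbbbbbbbbb............
162 .............bbbbbbbbbbbbbbbbbbb.............
167 ............bbbbbbbbbbbbbbbbbbb..............
172 ............bbbbbbbbbbbbbbbbbbb..............
177 ............bbbbbbbbbbbbbbbbbb...............
182 ...........bbbbbbbbbbbbbbbbbbb...............
187 ...........bbbbbbbbbbbbbbbbbbb...............
192 ...........bbbbbbbbbbbbbbbbbb................
197 ..........bbbbbbbbbbbbbbbbbbb................
202 ..........bbbbbbbbbbbbbbbbbbb................
207 ...........bbbbbbbbbbbbbbbbb.................
212 .............bbbbbbbbbbbbbb..................
217 #................bbbbbbbb....................
222 .#...........................................
227 ##...................##......................
```

```bash
python3 - <<'E'
from h import *
np.set_printoptions(precision=4,suppress=True)
c=robot.read_camera('wrist');s=robot.read_state();R=Ro.from_rotvec(s['orientation']).as_matrix();p=s['tool_pos']
def T(u,v,z):
    w=fish(c,u,v,z);return (R.T@(w-p))[:2],w[:2]
for z in(.125,.14):
    for u,v in((154,142),(220,142),(187,135),(148,172),(205,172),(145,197),(202,197),(173,217)): print(z,u,v,*T(u,v,z))
E
```

```text
0.125 154 142 [ 0.0524 -0.0946] [0.6072 0.1127]
0.125 220 142 [ 0.0506 -0.0323] [0.6428 0.0617]
0.125 187 135 [ 0.0577 -0.0625] [0.6305 0.0901]
0.125 148 172 [ 0.0243 -0.1023] [0.58   0.1022]
0.125 205 172 [ 0.0235 -0.0467] [0.6125 0.057 ]
0.125 145 197 [-0.0001 -0.1074] [0.5574 0.0918]
0.125 202 197 [-0.0001 -0.0504] [0.5913 0.046 ]
0.125 173 217 [-0.0199 -0.0801] [0.5577 0.0581]
0.14 154 142 [ 0.0532 -0.0892] [0.611  0.1089]
0.14 220 142 [ 0.0515 -0.0305] [0.6447 0.0607]
0.14 187 135 [ 0.0581 -0.0589] [0.633  0.0875]
0.14 148 172 [ 0.0266 -0.0965] [0.5854 0.0989]
0.14 205 172 [ 0.0259 -0.044 ] [0.616  0.0563]
0.14 145 197 [ 0.0037 -0.1013] [0.564  0.0892]
0.14 202 197 [ 0.0037 -0.0476] [0.596 0.046]
0.14 173 217 [-0.0151 -0.0756] [0.5643 0.0573]
```

```bash
python3 inch.py '{"moves":[[0.09,1.2,-6,0,0],[0.09,1.4,-7.8,0,0],[0.09,0,0,0,0.13],[0.09,0,0,0,0.1],[0.09,0,0,0,0],[0.09,0,0,0,0]]}'; cat > m.py <<'E'
from h import *
np.set_printoptions(precision=4,suppress=True)
def meas(show=0):
    c=robot.read_camera('wrist');s=robot.read_state();t=c['image'];h=cv2.cvtColor(t,cv2.COLOR_RGB2HSV)
    B=cv2.inRange(h,(105,110,25),(128,255,255));n,l,st,ce=cv2.connectedComponentsWithStats(B)
    i=max((k for k in range(1,n) if 170<ce[k][0]<350 and ce[k][1]<300),key=lambda k:st[k,4])
    R=Ro.from_rotvec(s['orientation']).as_matrix();p=s['tool_pos']
    print('tcp',p,'yaw',np.degrees(np.arctan2(R[1,0],R[0,0])),'q6',s['q'][5],st[i])
    for z in(.135,):
        P=np.array([R.T@(fish(c,u,v,z)-p) for v,u in np.argwhere(l==i)])[:,:2]
        r=cv2.minAreaRect((P*1000).astype(np.float32));print('tool frame mm',r)
        for a in range(-60,90,10):
            q=P[abs(P[:,0]-a/1000)<.002]
            if len(q): print(a,(q[:,1].min()*1000).round(1),(q[:,1].max()*1000).round(1))
    if show:
        Y=cv2.inRange(h,(12,110,60),(32,255,255));x,y,w,hh=st[i,:4]
        for v in range(max(0,y-25),y+hh+10,5): print(v,''.join('Y' if Y[v,u] else 'b' if l[v,u]==i else ('#' if h[v,u,2]<70 else '.') for u in range(x-45,x+w+60,3)))
    return c,s
E
python3 -c "
from m import *
meas(1)"
```

```text
t: 13.65
tool_pos: [0.5911, 0.0684, 0.2476]
orientation: [-3.076, -0.64, -0.0]
force: [0.7, 0.5, 0.2]
opening: 0.0896
gripper_force: 0.0
tcp [0.5911 0.0683 0.2476] yaw 23.466020028738598 q6 1.190036096460465 [ 215  143   72   91 5083]
tool frame mm ((9.260936737060547, -4.886796951293945), (61.511844635009766, 81.93023681640625), 89.86495971679688)
-30 -24.1 9.0
-20 -33.0 16.2
-10 -31.8 17.0
0 -31.5 17.7
10 -31.2 17.5
20 -30.9 19.1
30 -32.5 21.6
40 -35.7 25.0
50 -28.6 11.0
118 .........................................Y.......YYY.......
123 .........................................YYY...Y.YYY.......
128 .........................................YYY..YYYY.YYY.....
133 ........................................YYY..YYYY..YYYYYYY.
138 .....................................Y..YYY..YYY...YYY.YYY.
143 .....................................YYYYYYYYYY...YYYY.YYY.
148 ...............bbbbbbbbbbbbbbbbbbbbbbb.YYYYYYYYYY......YYY.
153 ...............bbbbbbbbbbbbbbbbbbbbbbbb......YYYYY.........
158 ................bbbbbbbbbbbbbbbbbbbbbbb.........Y..YYYYYY..
163 ................bbbbbbbbbbbbbbbbbbbbbb....
[... 341 characters left out ...]
 .................bbbbbbbbbbbbbbbbbbb.......................
198 .................bbbbbbbbbbbbbbbbbbb.......................
203 .................bbbbbbbbbbbbbbbbbbb.......................
208 .................bbbbbbbbbbbbbbbbbbb.......................
213 .................bbbbbbbbbbbbbbbbbb........................
218 ..#..............bbbbbbbbbbbbbbbbbb........................
223 .................bbbbbbbbbbbbbbbbbb........................
228 ...#...............bbbbbbbbbbbbbbb....................##...
233 ..###...#...............bbbbb.........................###..
238 ####..................................................####.
243 #####.................................................#####
```

To row units: 0.03 m is 6, 0.02 m is 4.

```bash
python3 inch.py '{"moves":[[0.07,0.6,-0.4,4,0],[0.07,0,0,6,0],[0.07,0,0,6,0],[0.07,0,0,4,0],[0.07,0,0,0,0],[0.07,0,0,1.4,0],[0.07,0,0,1,0],[0.07,0,0,0,0]]}'; python3 -c "
from h import *
s=robot.read_state();print(s['tool_pos'],s['force'],s['opening'])"
```

```text
t: 14.5
tool_pos: [0.5933, 0.0714, 0.1361]
orientation: [3.077, 0.635, 0.001]
force: [-0.7, -0.6, -0.4]
opening: 0.0702
gripper_force: 0.0
[0.59333698 0.07140301 0.13605166] [-0.74022545 -0.64012858 -0.39801872] 0.07022355570253168
```

No contact on the way down. Closing on the cup's straight wall.

```bash
python3 inch.py '{"moves":[[0.04,0,0,0,0],[0.04,0,0,0,0],[0.04,0,0,0,0],[0.04,0,0,0,0],[0.04,0,0,0,0],[0.04,0,0,0,0]]}' 15
```

```text
t: 15.1
tool_pos: [0.5934, 0.0715, 0.1361]
orientation: [3.077, 0.635, 0.001]
force: [0.8, -0.5, 3.2]
opening: 0.0528
gripper_force: 14.8
```

The grip is now firm on the straight wall (52.8 mm, 15 N). Lifting to weigh the cup and see what is left inside.

To row units: -0.015 m is -3, -0.01 m is -2.

```bash
python3 inch.py '{"moves":[[0.04,0,0,-1,0],[0.04,0,0,-2,0],[0.04,0,0,-3,0],[0.04,0,0,-3,0],[0.04,0,0,-2,0],[0.04,0,0,0,0],[0.04,0,0,0,0],[0.04,0,0,0,0]]}'
python3 - <<'E'
from h import *
F=[];O=[]
for i in range(12):
    c=robot.read_camera('wrist');s=robot.read_state();F.append(s['force']);O.append(s['wrist_torque'])
print(np.mean(F,0),np.std(F,0),np.mean(O,0),s['tool_pos'],s['opening'])
from m import *
meas(1)
E
```

```text
t: 15.9
tool_pos: [0.5925, 0.0714, 0.1898]
orientation: [-3.077, -0.635, 0.002]
force: [-0.6, -0.0, -1.1]
opening: 0.0529
gripper_force: 14.8
[-0.04303584  0.09858062 -0.43855729] [0.50632317 0.44086351 0.41930934] [-0.00130463 -0.01292863  0.00457432] [0.5930189  0.07146101 0.19061768] 0.05324891116473298
tcp [0.593  0.0715 0.1906] yaw 23.306891935902236 q6 1.1981139372172445 [  198   159   126   107 10878]
tool frame mm ((3.5198898315429688, 3.3743743896484375), (78.86424255371094, 86.39977264404297), 0.06679583340883255)
-30 -35.0 34.2
-20 -35.0 35.9
-10 -34.7 35.5
0 -32.7 37.8
10 -35.0 40.9
20 -37.4 44.7
30 -39.2 46.5
40 -32.6 30.7
134 .................................................YYYYY..YYYYY.YYYY...........
139 .................................................YYYY..YYYYY..YYYYYYYYY......
144 ..............................................YYYYYYY..YYYY...YYYY.YYYY......
149 .............................................YYYYYYY...YYY....YYYY.YYYY......
154 .............................................YYYYYYYYYYYYY.........YYYY......
159 .................................b........
[... 1221 characters left out ...]
bbbbbbbbbbbbbbbbbb#.........................
239 ####.............##bbbbbbbbbbbbbbbbbbbbbbbbbbbbbbbb##..............##########
244 ###.............###bbbbbbbbbbbbbbbbbbbbbbbbbbbbbbbb##..............##########
249 ###.............###bbbbbbbbbbbbbbbbbbbbbbbbbbbbbbbb###.............##########
254 YYY............####bbbbbbbbbbbbbbbbbbbbbbbbbbbbbbbb####...........#YYYY######
259 YYYY..........#####bbbbbbbbbbbbbbbbbbbbbbbbbbbbbbb.#####..........YYYYYY#####
264 Y########....######.bbbbbbbbbbbbbbbbbbbbbbbbbbbbbb.#####.....########YYYY####
269 #......###############################################################YYY####
274 #.....################################################################YYY####
```

The measured weight is about 0.45 N, roughly that of the empty cup. I'll use the last picture to check that the cup is empty and count the standoffs in the dish.

```bash
python3 - <<'E'
from h import *
d=robot.read_camera('scene')['image'];t=robot.read_camera('wrist')['image']
g=lambda a:(255*(a/255.)**.6).astype(np.uint8)
q=np.zeros((600,800,3),np.uint8)
q[:,:400]=cv2.resize(g(d)[165:285,215:295],(400,600),interpolation=2)
q[:400,400:]=cv2.resize(g(t)[100:200,290:390],(400,400),interpolation=2)
q[400:,400:667]=cv2.resize(g(t),(267,200));cv2.imwrite('pics/s7.png',q[:,:,::-1])
E
```

```text
(no output)
```

View pics/s7.png

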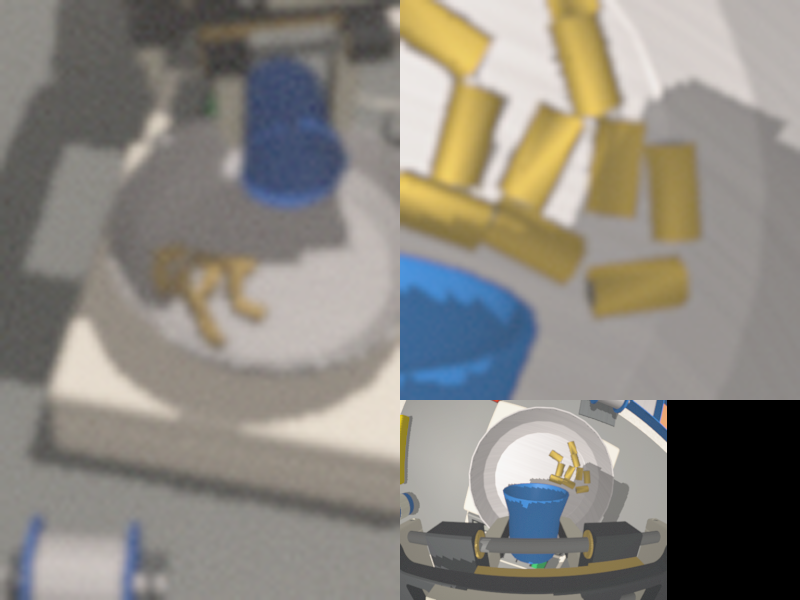

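All ten standoffs are lying in the dish and the cup's mouth is plain blue inside, so the cup is empty. Next I'll turn the mouth towards +y outside the dish and use the rim to tip the cup back upright.

To row units: -0.03 m is -6, -0.025 m is -5.

```bash
python3 inch.py '{"moves":[[0.04,0,0,-5,0],[0.04,0,0,-5,0],[0.04,0,0,0,-0.15],[0.04,0,0,0,-0.15],[0.04,0,0,0,-0.15],[0.04,0,0,0,-0.15],[0.04,0,0,0,-0.15],[0.04,0,0,0,-0.15],[0.04,0,0,0,-0.15],[0.04,0,0,0,-0.115],[0.04,-4,2,0,0],[0.04,-6,2,0,0],[0.04,-6,2,0,0],[0.04,-6,2,0,0],[0.04,-4,0.8,0,0],[0.04,-3,0,0,0],[0.04,0,0,0,0],[0.04,0,0,0,0]]}' 10; python3 -c "
from m import *
meas()"
```

```text
t: 18.45
tool_pos: [0.637, -0.073, 0.2406]
orientation: [-2.22, -2.222, -0.0]
force: [0.5, 0.8, -0.8]
opening: 0.0528
gripper_force: 9.9
tcp [ 0.637  -0.0726  0.2407] yaw 90.08395389005233 q6 -0.19510914005773747 [  197   159   127   107 11007]
tool frame mm ((-13.034988403320312, 3.556232452392578), (98.5699462890625, 108.98070526123047), 0.0328715518116951)
-60 -43.3 41.9
-50 -43.8 44.1
-40 -44.1 44.5
-30 -43.6 44.1
-20 -42.1 46.2
-10 -43.5 50.2
0 -45.7 52.5
10 -47.9 56.5
20 -50.1 57.9
30 -49.0 43.4
```

To row units: 0.008 m is 1.6, -0.003 m is -0.6.

```bash
python3 inch.py '{"moves":[[0.04,-0.6,0,4,0],[0.04,0,0,6,0],[0.04,0,0,2,0],[0.04,0,0,1.6,0],[0.04,0,0,1.6,0],[0.04,0,0,1.6,0],[0.04,0,0,0,0]]}'; python3 inch.py '{"moves":[[0.04,0,0,1.6,0],[0.04,0,0,1.6,0],[0.04,0,0,1.6,0],[0.04,0,0,1.6,0],[0.04,0,0,1.4,0],[0.04,0,0,0,0],[0.04,0,0,0,0]]}'; python3 -c "
from m import *
meas(1)"
```

```text
t: 19.2
tool_pos: [0.6368, -0.0763, 0.1559]
orientation: [-2.22, -2.222, 0.001]
force: [-0.6, 0.8, -0.8]
opening: 0.0533
gripper_force: 9.9
t: 19.9
tool_pos: [0.637, -0.0765, 0.1174]
orientation: [-2.22, -2.222, 0.0]
force: [0.5, -0.1, -1.1]
opening: 0.053
gripper_force: 9.9
tcp [ 0.6373 -0.0765  0.1179] yaw 90.05549534197087 q6 -0.20030829847492826 [  198   162   126   104 10787]
tool frame mm ((25.715974807739258, 1.7187023162841797), (54.74877166748047, 48.62717056274414), 89.97847747802734)
0 -22.2 20.5
10 -22.6 22.0
20 -21.8 22.3
30 -22.9 25.9
40 -25.7 29.1
50 -21.4 17.7
137 .............................................................................
142 .............................................................................
147 .............................................................................
152 .............................................................................
157 .............................................................................
162 .......................bbbbbbbbb.............................................
167 ..................bbb
[... 1078 characters left out ...]
bbbbbbbbbbbbbbbbbb#.........................
237 ###..............##bbbbbbbbbbbbbbbbbbbbbbbbbbbbbbbb#...............##########
242 ###..............##bbbbbbbbbbbbbbbbbbbbbbbbbbbbbbbb##.............###########
247 ####............###bbbbbbbbbbbbbbbbbbbbbbbbbbbbbbbb###............###########
252 YYY#...........####bbbbbbbbbbbbbbbbbbbbbbbbbbbbbbbb####...........#YYYY######
257 YYY#...........####bbbbbbbbbbbbbbbbbbbbbbbbbbbbbbb#####...........#YYYYY#####
262 YYYY..........#####bbbbbbbbbbbbbbbbbbbbbbbbbbbbbbb.#####..........YYYYYYY####
267 .................#####################################................YYY####
272 ......................................................................YYY####
```

The cup didn't tilt. The fisheye geometry puts the mouth only about 40 mm ahead of the TCP, so the lip just missed the rim. I'll go up, 12 mm inward, and lower again.

To row units: -0.03 m is -6, -0.012 m is -2.4.

```bash
python3 inch.py '{"moves":[[0.04,0,0,-6,0],[0.04,0,0,-6,0],[0.04,0,0,-2.4,0],[0.04,2.4,0,0,0],[0.04,0,0,0,0],[0.04,0,0,1.6,0],[0.04,0,0,1.6,0],[0.04,0,0,1.6,0],[0.04,0,0,1.6,0],[0.04,0,0,0,0]]}'; python3 inch.py '{"moves":[[0.04,0,0,1.4,0],[0.04,0,0,1.4,0],[0.04,0,0,1.4,0],[0.04,0,0,0,0],[0.04,0,0,0,0]]}'; python3 -c "
from m import *
meas(1)" | grep -v '^-\?[0-9]* -[0-9.]* [0-9]'
```

```text
t: 20.95
tool_pos: [0.636, -0.0645, 0.1552]
orientation: [-2.219, -2.22, 0.003]
force: [-0.2, -0.4, -1.0]
opening: 0.0526
gripper_force: 10.0
t: 21.45
tool_pos: [0.6372, -0.0653, 0.1365]
orientation: [2.22, 2.221, -0.001]
force: [-0.7, -4.3, 1.5]
opening: 0.0527
gripper_force: 10.0
tcp [ 0.6372 -0.0651  0.1366] yaw 90.03265723473635 q6 -0.1819100989305027 [  181   150   153   116 14773]
tool frame mm ((22.33502769470215, 0.21254348754882812), (61.807823181152344, 80.82372283935547), 0.051184672862291336)
125 ......................................................................................
130 ......................................................................................
135 ......................................................................................
140 ......................................................................................
145 ......................................................................................
150 ........................................bbb...........................................
155 ................................bbbbbbbb
[... 1530 characters left out ...]
bbbbbbbbbbbbbbbbbbbbbbbbbbbbbbbbbbbbbbbbbb.......##############
245 #########.......bbbbbbbbbbbbbbbbbbbbbbbbbbbbbbbbbbbbbbbbbbbbbbbbb.......##############
250 #####YYY##.......bbbbbbbbbbbbbbbbbbbbbbbbbbbbbbbbbbbbbbbbbbbbbbb........#YYY##########
255 ####YYYYY#.......bbbbbbbbbbbbbbbbbbbbbbbbbbbbbbbbbbbbbbbbbbbbbb.........YYYYY#########
260 ####YYYYY.........bbbbbbbbbbbbbbbbbbbbbbbbbbbbbbbbbbbbbbbbbbbbb.........YYYYYY########
265 ###YYY#########################.bbbbbbbbbbbbbbbbbb##########...############YYY########
270 ###YYY.....................................................................YYYY#######
275 ###YYY......................................................................YYY#######
```

The cup is now about 32° from upright. I'll lower it a little further, then back out and carry it to the bench spot.

To row units: -0.04 m is -8, -0.03 m is -6.

```bash
python3 inch.py '{"moves":[[0.04,0,0,1,0],[0.04,0.6,0,0.4,0],[0.04,0,0,0,0],[0.04,-4,0,0,0],[0.04,-6,0,-4,0],[0.04,-6,-2,-4,0],[0.04,-8,-6,0,0],[0.04,-8,-6,0,0],[0.04,-8,-8,0,0],[0.04,-6,-8,0,0],[0.04,0,-2,0,0],[0.04,0,0,0,0],[0.04,0,0,0,0]]}'; python3 -c "
from m import *
meas(1)" | grep -v '^-\?[0-9]* -[0-9.]* [0-9]'
```

```text
t: 22.8
tool_pos: [0.4828, -0.2861, 0.1696]
orientation: [2.22, 2.223, 0.002]
force: [0.5, 0.4, -0.5]
opening: 0.0526
gripper_force: 10.1
tcp [ 0.4831 -0.2859  0.1696] yaw 90.12512961905122 q6 -0.6285857617834998 [  178   149   159   117 15423]
tool frame mm ((12.650856018066406, -0.2262420654296875), (76.56017303466797, 103.2468490600586), 0.10996570438146591)
124 ........................................................................................
129 ........................................................................................
134 ........................................................................................
139 ........................................................................................
144 ........................................................................................
149 ..........................................b.............................................
154 .................................bbbbbbbbbbbbbbbbbb.....................................
159 .............................bbbbbbbbbbbbbbbbbbbbbbbbb...........................
[... 1446 characters left out ...]
bbbbbbbbbbbbbbbbbbbbbbbbbbbbb.....###############
244 ##########......bbbbbbbbbbbbbbbbbbbbbbbbbbbbbbbbbbbbbbbbbbbbbbbbbbb......###############
249 ##########.......bbbbbbbbbbbbbbbbbbbbbbbbbbbbbbbbbbbbbbbbbbbbbbbbbb......###Y###########
254 #####YYYYY#......bbbbbbbbbbbbbbbbbbbbbbbbbbbbbbbbbbbbbbbbbbbbbbbbb.......YYYYY##########
259 #####YYYYY........bbbbbbbbbbbbbbbbbbbbbbbbbbbbbbbbbbbbbbbbbbbbbbb........YYYYYY#########
264 ####YYYY#######...bbbbbbbbbbbbbbbbbbbbbbbbbbbbbbbbbbbbbbbbbbb..bb....#######YYY#########
269 ####YYY#############################################################........YYY#########
274 ####YYY################################################......................YYY########
```

```bash
python3 inch.py '{"moves":[[0.04,0,0,6,0],[0.04,0,0,8,0],[0.04,0,0,6,0],[0.04,0,0,1,0],[0.04,0,0,0,0],[0.04,0,0,0.8,0],[0.04,0,0,0.8,0],[0.04,0,0,0,0]]}' 7; python3 inch.py '{"moves":[[0.04,0,0,0.6,0],[0.04,0,0,0.6,0],[0.04,0,0,0,0]]}'; python3 inch.py '{"moves":[[0.04,0,0,0.6,0],[0.04,0,0,0,0]]}'; python3 -c "
from m import *
meas(1)" | grep -v '^-\?[0-9]* -[0-9.]* [0-9]'|awk 'NR<3||NR%3==0'
```

```text
t: 23.65
tool_pos: [0.4827, -0.2873, 0.0575]
orientation: [2.219, 2.222, 0.0]
force: [0.5, 0.2, -1.1]
opening: 0.0529
gripper_force: 7.0
t: 23.95
tool_pos: [0.4817, -0.2869, 0.0502]
orientation: [-2.22, -2.222, 0.0]
force: [0.4, -0.4, -0.7]
opening: 0.0525
gripper_force: 7.0
t: 24.15
tool_pos: [0.4818, -0.2868, 0.0472]
orientation: [-2.22, -2.222, 0.0]
force: [0.5, 0.1, -1.0]
opening: 0.0524
gripper_force: 7.0
tcp [ 0.4818 -0.2869  0.0473] yaw 90.05654496023698 q6 -0.6294622531826978 [  178   149   159   117 14623]
tool frame mm ((49.394676208496094, -0.0004215240478515625), (23.929460525512695, 32.3082275390625), 0.0320429801940918)
124 ........................................................................................
139 ........................................................................................
154 .................................b....bbbbbbb.....b.....................................
169 ........................b.bbbbbbbbbbbbbbbbbbbbbbbbbbbbbbb...............................
184 .....................bbbbbbbbbbbbbbbbbbbbbbbbbbbbbbbbbbbbbbbbb.b........................
199 .................bbbbbbbbbbbbbbbbbbbbbbbbbbbbbbbbbbbbbbbbbbbbbbbb.......................
214 ...............bbbbbbbbbbbbbbbbbbbbbbbbbbbbbb.....bbbbbbbbbbbbbbbb.b....................
229 ...............bbbbbbbbbbbbbbbbbbbbbbbbbbbbbbbbbbbbbbbbbbbbbbbbbbbbb....................
244 ##########......bbbbbbbbbbbbbbbbbbbbbbbbbbbbbbbbbbbbbbbbbbbbbbbbbbb......###############
259 #####YYYYY........bbbbbbbbbbbbbbbbbbbbbbbbbbbbbbbbbbbbbbbbbbbbbb.b.......YYYYYY#########
274 ####YYY......................................................................YYY#.......
```

To row units: 0.004 m is 0.8.

```bash
python3 inch.py '{"moves":[[0.04,0,0,0.8,0],[0.04,0,0,0,0]]}' |sed -n '2p;4p'; python3 inch.py '{"moves":[[0.04,0,0,0.8,0],[0.04,0,0,0,0]]}'|sed -n '2p;4p'; python3 inch.py '{"moves":[[0.04,0,0,0.8,0],[0.04,0,0,0,0]]}'|sed -n '2p;4p'; python3 -c "
from m import *
meas(0)" | head -2
```

```text
tool_pos: [0.4824, -0.2874, 0.0438]
force: [-0.1, 0.1, 1.6]
tool_pos: [0.4825, -0.2874, 0.04]
force: [0.3, -1.6, 3.2]
tool_pos: [0.4821, -0.287, 0.0356]
force: [-0.4, -0.3, 1.4]
tcp [ 0.482  -0.2869  0.0355] yaw 90.05194893340855 q6 -0.6294090724910805 [  171   153   172   113 15180]
tool frame mm ((52.45680236816406, 0.09668445587158203), (28.16012954711914, 18.340282440185547), 89.99689483642578)
```

```bash
for i in 1 2; do python3 inch.py '{"moves":[[0.04,0,0,0.6,0],[0.04,0,0,0,0]]}' |sed -n '2p;4p'; done; python3 inch.py '{"moves":[[0.04,0,0,0.4,0],[0.04,0,0,0,0]]}' |sed -n '2p;4p;5p'; python3 -c "
from m import *
meas(0)" | head -2
```

```text
tool_pos: [0.4822, -0.2872, 0.0327]
force: [-0.0, -1.4, 4.2]
tool_pos: [0.4822, -0.2871, 0.0297]
force: [0.8, -1.5, 3.7]
tool_pos: [0.4822, -0.2872, 0.0278]
force: [1.0, -0.6, 4.4]
opening: 0.0535
tcp [ 0.4822 -0.2871  0.0278] yaw 90.05489909895564 q6 -0.6294253205085772 [  166   158   183   108 15208]
tool frame mm ((54.60514831542969, 0.0975027084350586), (14.512662887573242, 25.020055770874023), 0.0371381938457489)
```

To row units: -0.05 m is -10, -0.04 m is -8.

```bash
python3 inch.py '{"moves":[[0.06,0,0,0,0],[0.07,0,0,0,0],[0.09,0,0,0,0],[0.093,0,0,0,0],[0.093,0,0,0,0],[0.093,0,0,0,0],[0.093,0,0,-4,0],[0.093,0,0,-8,0],[0.093,0,0,-10,0],[0.093,0,0,-10,0],[0.093,0,0,-8,0],[0.093,0,0,0,0],[0.093,0,0,0,0]]}'; python3 - <<'E'
from m import *
c,s=meas(1)
E
```

```text
t: 26.8
tool_pos: [0.4827, -0.2875, 0.229]
orientation: [2.218, 2.22, 0.001]
force: [-0.9, 1.2, -0.6]
opening: 0.0933
gripper_force: 0.0
tcp [ 0.4818 -0.2869  0.227 ] yaw 90.05375262470152 q6 -0.6294223630138791 [ 225  169   63   63 3025]
tool frame mm ((1.376047134399414, 0.6415252685546875), (51.469749450683594, 51.329708099365234), 42.96940231323242)
-20 -15.1 17.1
-10 -22.5 24.5
0 -24.8 26.8
10 -22.9 25.7
20 -17.7 19.8
30 -5.4 7.5
144 ........................................................
149 ........................................................
154 ........................................................
159 ........................................................
164 ........................................................
169 ........................bbbb............................
174 .....................bbbbbbbbbb.........................
179 ...................bbbbbbbbbbbbbb.......................
184 .................bbbbbbbbbbbbbbbbb......................
189 ................bbbbbbbbbbbbbbbbbbb.....................
194 ................bbbbbbbbbbbbbbbbbbbb....................
199 ................bbbbbbbbbbbbbbbbbbbb....................
204 ...............bbbbbbbbbbbbbbbbbbbbb....................
209 ................bbbbbbbbbbbbbbbbbbbb....................
214 ................bbbbbbbbbbbbbbbbbbb.....................
219 .................bbbbbbbbbbbbbbbbb......................
224 ...................bbbbbbbbbbbbbb.......................
229 #....................bbbbbbbbb.....................##...
234 #..................................................####.
239 #..................................................#####
```

The cup is upright (its rim is a round 63×63 px blob) and empty. Next: turn so the jaw line runs along the key row, close the fingers and hover over the green key.

To row units: 0.045 m is 9, 0.04 m is 8.

```bash
python3 inch.py '{"moves":[[0.09,6,0,0,0],[0,8,-0.6,0,0],[0,9,-0.8,0,0],[0,9,-0.8,0,0],[0,9,-0.8,0,0],[0,9,-0.8,0,0],[0,6,0,0,0],[0,2,0,0,0],[0,0,0,0,0.15],[0,0,0,0,0.15],[0,0,0,0,0.15],[0,0,0,0,0.15],[0,0,0,0,0.15],[0,0,0,0,0.15],[0,0,0,0,0.15],[0,0,0,0,0.15],[0,0,0,0,0.15],[0,0,0,0,0.15]]}' 5; python3 inch.py '{"moves":[[0,0,0,0,0.03],[0,0,0,0,0],[0,0,0,0,0]]}'; cat > k.py <<'E'
from h import *
np.set_printoptions(precision=4,suppress=True)
c=robot.read_camera('wrist');s=robot.read_state();h=cv2.cvtColor(c['image'],cv2.COLOR_RGB2HSV)
G=cv2.inRange(h,(50,120,50),(80,255,255));n,l,st,ce=cv2.connectedComponentsWithStats(G)
R=Ro.from_rotvec(s['orientation']).as_matrix();p=s['tool_pos'];print('tcp',p,np.degrees(np.arctan2(R[1,0],R[0,0])))
for i in range(1,n):
    if st[i,4]>60:
        w=fish(c,*ce[i],.055);print(st[i],ce[i],w,'tool',R.T@(w-p))
E
python3 k.py; python3 -c "
from h import *
F=[]
for i in range(10): robot.read_camera('top');F.append(robot.read_state()['force'])
print(np.mean(F,0))"
```

```text
t: 28.65
tool_pos: [0.462, 0.0021, 0.2258]
orientation: [-3.14, -0.102, 0.005]
force: [-1.2, 0.3, 0.3]
opening: 0.0003
gripper_force: 0.0
t: 28.95
tool_pos: [0.4622, 0.0024, 0.2265]
orientation: [-3.141, -0.067, 0.003]
force: [-0.5, 0.4, -0.3]
opening: 0.0004
gripper_force: 0.0
tcp [0.4624 0.0026 0.2267] 2.439582815050154
[242 171  27  25 654] [255.2156 182.8517] [0.4655 0.0036 0.055 ] tool [ 0.0034 -0.0008  0.1717]
[-0.04531765 -0.16113493 -0.06689781]
```

```bash
python3 inch.py '{"moves":[[0,0.4,0,4,0],[0,0,0,8,0],[0,0,0,8,0],[0,0,0,6,0],[0,0,0,2.4,0],[0,0,0,0,0],[0,0,0,0,0],[0,0,0,0,0]]}'; for i in 1 2 3; do python3 inch.py '{"moves":[[0,0,0,0.4,0],[0,0,0,0,0],[0,0,0,0,0]]}'|sed -n '2p;4p'; done; python3 k.py
```

```text
t: 30.3
tool_pos: [0.4664, 0.0029, 0.0879]
orientation: [3.14, 0.066, 0.006]
force: [-0.1, -1.2, -0.7]
opening: 0.0007
gripper_force: 0.0
tool_pos: [0.465, 0.003, 0.0841]
force: [0.3, -0.0, -0.0]
tool_pos: [0.4646, 0.0031, 0.0815]
force: [0.2, -0.1, 0.3]
tool_pos: [0.4646, 0.0031, 0.0795]
force: [0.2, 0.7, -0.4]
tcp [0.4647 0.0031 0.0796] 2.3948931242504963
[233 212  46  42 577] [255.5754 219.825 ] [0.4751 0.0037 0.055 ] tool [ 0.0105 -0.0002  0.0246]
```

```bash
cat > f.py <<'E'
from h import *
F=[];Z=[]
for i in range(6): robot.read_camera('top');s=robot.read_state();F.append(s['force']);Z.append(s['tool_pos'][2])
print(round(s['t'],2),np.mean(Z).round(4),np.mean(F,0).round(2))
E
python3 inch.py '{"moves":[[0,0,0,0.4,0],[0,0,0,0,0]]}'>/dev/null;python3 f.py; python3 inch.py '{"moves":[[0,0,0,0.4,0],[0,0,0,0,0]]}'>/dev/null;python3 f.py;python3 inch.py '{"moves":[[0,0,0,0.4,0],[0,0,0,0,0]]}'>/dev/null;python3 f.py
```

```text
31.75 0.0776 [ 0.44 -0.24 -0.2 ]
32.25 0.0759 [ 0.35 -0.42  2.59]
32.75 0.0738 [0.91 0.14 3.81]
```

```bash
python3 inch.py '{"moves":[[0,0,0,0.3,0],[0,0,0,0,0]]}'>/dev/null;python3 f.py; python3 inch.py '{"moves":[[0,0,0,0.2,0],[0,0,0,0,0]]}'>/dev/null;python3 f.py
```

```text
33.25 0.0723 [ 0.9  -0.23  5.02]
33.75 0.0714 [ 0.51 -0.24  5.57]
```

To row units: 0.0005 m is 0.1.

```bash
python3 inch.py '{"moves":[[0,0,0,0.1,0],[0,0,0,0,0]]}'>/dev/null;python3 f.py
```

```text
34.25 0.0712 [-1.05  0.22  9.76]
```

The manual's scale: shifts go in units of 5 mm. Converting my numbers, -0.0002 m is -0.04.

```bash
python3 inch.py '{"moves":[[0,0,0,-0.04,0],[0,0,0,0,0],[0,0,0,0,0]]}'>/dev/null;python3 f.py;python3 f.py
```

```text
34.85 0.0712 [-0.53  0.02  7.4 ]
35.15 0.0712 [-0.44  0.06  7.74]
```

The key is at its stop with about 7.6 N on it. Handing in.

```bash
python3 -c "
from plant import robot
print(robot.close_job())"
```

```text
the job is handed in; nothing more can be done
None
```

I handed the job in at about 35 s: all ten standoffs are in the dish, the empty blue cup stands upright on the bench, and the green key is held against its stop with about 7.6 N; the cup slipped from the fingers while tipping and lay in the dish until I picked it up again.

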